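# Crank down the stabiliser leg of a board stand and lock it

### The arm

A 6-joint arm with a two-finger parallel gripper is mounted at the origin on the work surface. World frame = base frame: x ahead of the robot, y to its left, z up, the work surface at z = 0. Lengths are in mm, angles in rad, forces in N, time in s.
With the tool pointing down it reaches from about 350 to 850 mm from the base axis. Payload 8.1 kg.
Tool frame: the origin (TCP) lies between the finger pads; the fingertips stand 8 mm ahead of it and the grasp point (between the pads) lies 11 mm behind it; z points along the fingers, y is the line along which they close (so a half turn about z gives the same grasp; the last joint's range is limited). The gripper opens to 85 mm and grips with 20 to 120 N. Pads are 22 mm wide; open, the fingers measure 114 mm over their backs; the gripper's body (76 mm by 85 mm) begins 54 mm behind the grasp point. The pads swing forward as they close: fully open they stand 13 mm farther back than shut.
Start: joints at [-1.267, 0.13, 1.488, -0, 1.523, -0.085], TCP at [227.467, -555.215, 239.292] pointing down, gripper open.
Joint ranges: [-2.96, 2.96], [-0.89, 2.26], [0.02, 2.5], [-1.34, 4.48], [0, 2.73], [-2.66, 2.66]. Speed limits (rad/s): [2.39, 2.39, 2.79, 3.14, 3.14, 3.14].

### API

Orientations are given as a unit quaternion [w, x, y, z].
In Python, from cell import bot gives the robot as it stands.
- The arm moves only by the shell command python3 -m creep 'ROWS' [OPENING]. ROWS is JSON, one flat list of numbers, 6 for each row, row after row: the shift along the tool's x, y, z in units of 30 mm (1.0 is 30 mm), then the turn, a rotation vector about the tool's x, y, z in units of 6 degrees (1.0 is 6 degrees). In form: [dx, dy, dz, wx, wy, wz, dx, dy, dz, wx, wy, wz, ...]. A call has 1 to 5 rows; each row shifts and turns the commanded pose from where the row before left it, along the tool's axes as they then stand; what a row does not reach is not made up. A row lasts 1/8 s, in which the tool goes at most 62.5 mm and 10.7 degrees, less where a joint would pass 70% of its speed; a pose out of reach is approached as far as the arm can. A call is refused whole if a number of a shift passes 1 or a number of a turn 1, either way. A call with a gripper value outside its range is refused whole. OPENING is the closure, from 0 (fully open) to 1 (shut), set as the call begins (- or left out, the last holds). The fingers move at their own pace and stop on an object; the grip force is fixed at half the most. Time passes only in rows, so rows that do not move let the fingers close. It gives the time, the measured TCP pose, the force, the opening and the grip force at its end, in the units of the state.
- bot.sense(): the state, without advancing time (a new reading comes with each control period).
- bot.camera(name): name is "side" or "top"; returns the picture (384x512x3 uint8, red, green, blue); there is no depth.
- bot.camera_info(name): a dict with "camera_matrix" (3x3 intrinsics, pixels), "k1" (the pictures are not rectified: a ray, as slopes to the right and down, at radius r is drawn at 1 + k1 r^2 times it, then the intrinsics apply), "R" (3x3) and "t" (3): a world point X has camera coordinates R X + t. Camera axes: x right, y down, z forward; pixel columns grow to the right and rows downward; lengths in mm; the calibration is good to about 2 mm. A picture is of the moment at which its call begins. camera_info takes no time and is no camera call.
- bot.close_job(): hands the job in; it is judged then, once.
Trained networks look in the newest picture that a camera, given by its name, has taken for a name from the list of things; names that differ only in an ending like _2 or _b are one class to them, and where a whole thing is asked for, a point or a joint stands for the part that bears it (a point fixed in the world has none). Each returns a list of dicts, best first, with "conf" (0 to 1); they miss things now and then, are a little off and sometimes report something else, mostly with a low value. They report only what shows in the picture. A call takes as long as a camera call.
- bot.trace(camera, label): "region" (384x512 bool, what is visible of it) and "bbox" ([left, top, right, bottom] in pixels, round what is visible of it).
- bot.mark_of(camera, label): "location" ([row, column] in pixels: a listed point, or the origin of a listed thing).
The state is a dict: "clock": time; "q": joint angles; "qd": joint speeds; "joint_torque": joint torques, N m; "position": TCP position; "tcp_rot": TCP orientation; "contact_force": force on the tool from outside, world axes, zero at the start; "wrist_torque": the same for the moment, N m; "gripper_width": finger opening in mm; "grasp_force": force on a finger pad.
Only numpy, scipy, OpenCV 4.12 (cv2) and the standard library are available. Lean on these libraries where they do the work, as an engineer would, in place of code of your own. Each camera call takes 0.05 s, during which the arm holds its last target. There are 200 camera calls.

### The job

Crank the leg of the circuit-board stand down (clockwise seen from above) until its foot meets the rubber pad and takes load: stop when the crank's knob needs about 5 N more push than it did while the foot hung free, and do not overload the leg. Then swing the lock lever clockwise all the way over to its stop and let go, leaving the loose things on the bench undisturbed.

Things in the scene. Friction and masses are not known exactly. Their poses are not given: they have to be found in the camera images.
- stand: Fixed board stand. Origin on the bench below the vertical axis of leg and crank, z up. Aluminium beam 60 mm wide, top 130 mm up, runs along its +y from y = -45 mm to a steel mast (y = 420, 192 high). Over the axis a grey gear housing 70 x 70 mm, top at 165. A white LED board on a tray tops the beam at y = 243 to 393 mm, 240 wide along x, under 150 high.
- crank_axis (a point): Point on the crank's vertical axis, 210 mm above the bench. Clockwise from above lowers the leg 3 mm per rad; up to 2 turns are needed. With the foot free, turning takes 8 N along the circle at the knob; from contact it rises 11 N per rad. Self-locking; after a stop, friction hides part of the push: compare readings taken in motion, or after equal steps at equal speed.
- crank_knob (a point): Middle of the crank's upright black knob: 24 mm in diameter, 184 to 232 mm above the bench, this point at 210, 55 mm from the crank axis, at any angle at the start. It spins freely on the flat steel crank arm (top face at 181 mm), so it can be held from above with the hand's heading unchanged while it goes round. Loaded right, the push is 3 to 7 N above that with the foot free.
- foot: Steel disc foot of the leg, 60 mm in diameter, 12 thick; origin in the centre of its underside, below the crank axis. Starts 18 to 40 mm above the bench. Lands on a fixed black rubber pad 100 x 100 mm of unmeasured thickness (4 to 12 mm). A spring pack (70 N/mm) sits between leg and foot: after touching, the foot stays still while the crank loads it; 5 N rise at the knob is about 90 N on the foot.
- lock_lever (a joint): Angle of the leg's lock lever, rad: at 0 it points to the stand's -x, it grows clockwise seen from above to its stop at 1.4, pointing almost to the stand's +y. Starts at 0 to 0.15, stays where it is left; about 3 N at its post turns it.
- lock_axis (a point): Point on the vertical pivot axis of the lock lever, fixed to the stand at its y = 130 mm, 172 mm above the bench.
- lock_post (a point): Point on the axis of the upright steel post at the end of the lock lever, 75 mm from the pivot axis, 172 mm above the bench. The post is 18 mm in diameter, from 153 to 187 mm high, fixed to the lever (it turns with it), and may be pinched from above.
- spool: Grey solder spool, 52 mm in diameter, 54 mm high, standing on the bench beside the foot; origin in the centre of its underside. Leave alone.
- driver: Screwdriver lying on the bench on the robot's side of the stand; origin under its middle. Leave alone.
- parts_tray: Black parts tray 100 x 140 x 35 mm on the bench beyond the stand; origin in the centre of its underside. Leave alone.

How it is judged (in metres and radians):
On the way, in this order (a step that is already met when the one before it is completed fails the run):
1. the foot bears on the pad with 50 to 140 N (contact force between foot and anything else between 50 and 140 N), for 0.3 s.
2. the lock lever is swung over (value of joint lock_lever above 1.25 rad), for 0.2 s.
At the end, for the whole second after the job is handed in: The foot is at rest and bears on the pad with 50 to 140 N (a rise of 2.7 to 7.6 N at the knob), the lock lever stands past 1.25 rad of its 1.4, and the hand is off (all of step 1 and value of joint lock_lever above 1.25 rad and linear speed of foot below 0.005 m/s); the robot touches nothing.
It fails at once if the leg is overloaded: more than 200 N under the foot (a rise of 11 N at the knob) (contact force between foot and anything else above 200 N).
It fails at once if the lock lever is swung before the foot bears load (value of joint lock_lever above 0.5 rad and contact force between foot and anything else below 50 N).
It fails at once if a loose thing on the bench is disturbed (distance of any of spool, driver, parts_tray from where it was at the start of the episode above 0.03 m or angle between spool's own z axis and vertical above 0.5 rad).
It also fails if it takes over 70 s, if anything falls off the work surface, if the arm or the gripper's body presses on something with over 40 N, if the wrist force passes 120 N, or if a joint passes its speed limit or range.

## Working session

There is one attempt and no reset: what is moved stays moved. The work goes in short steps, Python scripts to look and compute and a shell command to move; the robot and the scene stay as the last step left them, time stands still between calls to the robot, and variables do not carry over. Pictures are saved under pics/ and viewed, at most 10 in all, crops included, and the job is handed in when it is done.

```bash
ls; mkdir -p pics; cat > h.py <<'E'
import numpy as np, cv2
from cell import bot
def ray(cam,px):  # px [row,col]
    i=bot.camera_info(cam);K=np.array(i['camera_matrix']);R=np.array(i['R']);t=np.array(i['t'])
    d=cv2.undistortPoints(np.array([[[px[1],px[0]]]],float),K,np.array([i['k1'],0,0,0,0.])).ravel()
    return -R.T@t, R.T@np.array([d[0],d[1],1])
def atz(cam,px,z):
    o,d=ray(cam,px); return o+d*(z-o[2])/d[2]
def proj(cam,X):
    i=bot.camera_info(cam);R=np.array(i['R']);t=np.array(i['t'])
    p,_=cv2.projectPoints(np.array([X],float),cv2.Rodrigues(R)[0],t,np.array(i['camera_matrix']),np.array([i['k1'],0,0,0,0.])); return p.ravel()[::-1]
E
python3 - <<'E'
from h import *
np.set_printoptions(precision=1,suppress=True)
for c in('side','top'):
    im=bot.camera(c); cv2.imwrite(f'pics/{c}0.png',im[:,:,::-1])
    print(c,'cam at',ray(c,[192,256])[0])
    for n,z in(('stand',0),('crank_axis',210),('crank_knob',210),('lock_axis',172),('lock_post',172),('foot',25),('spool',0),('driver',0),('parts_tray',0)):
        for r in bot.mark_of(c,n)[:2]: print(n,round(r['conf'],2),np.array(r['location']),atz(c,r['location'],z))
s=bot.sense();print(s)
E
```

```text
pics
side cam at [562.5 299.1 661.1]
stand 0.81 [243.9 257.4] [ 557.1 -110.7    0. ]
crank_axis 0.62 [174.9 261.8] [ 552.2 -111.5  210. ]
crank_knob 0.7 [165.3 231.8] [ 602.  -132.5  210. ]
lock_axis 0.75 [255.1 240.1] [584.3  15.8 172. ]
lock_post 0.67 [266.  285.8] [516.8  33.4 172. ]
foot 0.52 [230.3 256.2] [ 559.9 -127.5   25. ]
foot 0.3 [174.9 260.2] [ 551.6 -279.9   25. ]
spool 0.76 [186.1 273.6] [ 520.  -267.9    0. ]
driver 0.82 [268.  333.6] [406.1 -56.1   0. ]
driver 0.55 [245.8 255.5] [ 561.  -106.1    0. ]
parts_tray 0.91 [239.7 177.9] [ 722.7 -118.4    0. ]
top cam at [435.8 -93.6 936.7]
stand 0.8 [210.1 265.8] [ 558.6 -104.3    0. ]
crank_axis 0.73 [195.4 274.5] [ 558.6 -118.5  210. ]
crank_knob 0.45 [167.  283.5] [ 612.9 -136.4  210. ]
crank_knob 0.2 [210.  266.8] [ 531.3 -103.8  210. ]
lock_axis 0.64 [185.  208.6] [587.   10.1 172. ]
lock_post 0.98 [221.4 194.8] [515.2  35.9 172. ]
foot 0.54 [209.8 270. ] [ 556.  -113.8   25. ]
foot 0.44 [209.9 265.2] [ 555.8 -102.7   25. ]
spool 0.58 [229.  332.2] [ 511.9 -261.4    0. ]
driver 0.87 [279.  246.2] [398.  -57.1   0. ]
parts_tray 0.82 [144.8 275.4] [ 720.6 -129.9    0. ]
{'clock': 1.0, 'q': array([-1.3,  0.1,  1.5, -0. ,  1.5, -0.1]), 'qd': array([-0.,  0., -0., -0., -0., -0.]), 'joint_torque': array([  0. , -56.9, -50.1,  -0. ,   0. ,  -0. ]), 'position': array([ 227.5, -555.2,  239.3]), 'tcp_rot': array([-0. ,  1. ,  0.2, -0. ]), 'contact_force': array([0.7, 0.3, 0.4]), 'wrist_torque': array([ 0., -0., -0.]), 'grasp_force': 0.0, 'gripper_width': 85.36663539344384}
```

View pics/side0.png

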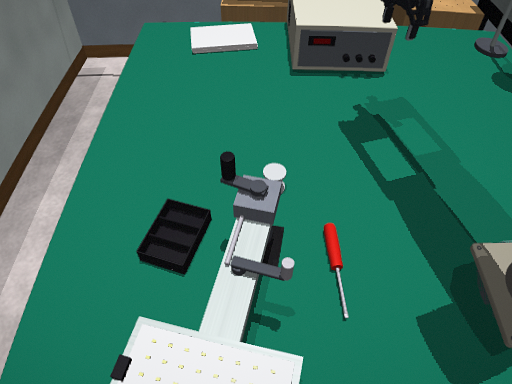

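View pics/top0.png

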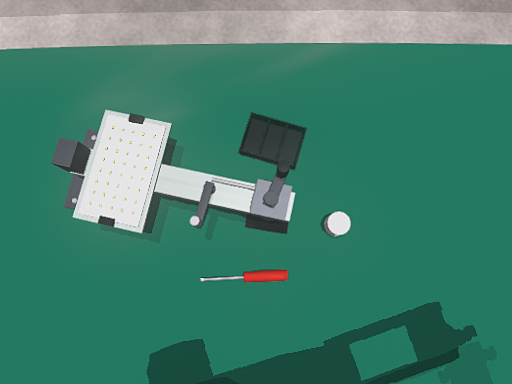

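```bash
python3 - <<'E'
from h import *
np.set_printoptions(precision=2,suppress=True)
def tri(c1,p1,c2,p2):
    a,u=ray(c1,p1);b,v=ray(c2,p2)
    s=np.linalg.lstsq(np.c_[u,-v],b-a,rcond=None)[0];P=a+s[0]*u;Q=b+s[1]*v
    return (P+Q)/2,np.linalg.norm(P-Q)
import itertools
pts={}
for c in('side','top'):
    for n in('crank_axis','crank_knob','lock_axis','lock_post','foot'):
        r=bot.mark_of(c,n); pts[c,n]=r[0]['location'] if r else None
for n in('crank_axis','crank_knob','lock_axis','lock_post','foot'):
    print(n,pts['side',n],pts['top',n],tri('side',pts['side',n],'top',pts['top',n]))
from scipy.spatial.transform import Rotation as R
q=bot.sense()['tcp_rot'];print(R.from_quat(q[[1,2,3,0]]).as_matrix())
E
```

```text
crank_axis [174.9, 261.8] [195.4, 274.5] (array([ 555.7 , -117.83,  204.59]), np.float64(7.6450366523317195))
crank_knob [165.3, 231.8] [167.0, 283.5] (array([ 607.46, -135.4 ,  209.26]), np.float64(11.095926691736464))
lock_axis [255.1, 240.1] [185.0, 208.6] (array([586.43,  11.36, 165.32]), np.float64(3.881605716089705))
lock_post [266.0, 285.8] [221.4, 194.8] (array([515.99,  35.15, 174.65]), np.float64(2.2403121659815826))
foot [230.3, 256.2] [209.8, 270.0] (array([ 556.77, -114.09,   43.57]), np.float64(6.5699030819347035))
[[ 0.93  0.38 -0.  ]
 [ 0.38 -0.93  0.  ]
 [-0.   -0.   -1.  ]]
```

The side view shows the black knob at about (227,163) left of the crank hub (258,187) and the post at (287,265). The top view shows the knob at (284,168), the post at (195,221) and the spool at (337,223). The networks agree, and the triangulated lengths check out (54.8, 131 and 74 mm). Moving above the knob.

```bash
python3 -m creep '[0.5,-0.2,-1,0,0,0, 1,-0.48,0,0,0,0, 1,-0.48,0,0,0,0, 1,-0.48,0,0,0,0, 1,-0.48,0,0,0,0]' 0.3
python3 -m creep '[1,-0.48,0,0,0,0, 1,-0.48,0,0,0,0, 1,-0.48,0,0,0,0, 1,-0.48,0,0,0,0, 1,-0.48,0,0,0,0]'
python3 -m creep '[1,-0.48,0,0,0,0, 1,-0.48,0,0,0,0, 1,-0.48,0,0,0,0, 1,-0.48,0,0,0,0, 0,0,0,0,0,0]'
```

```text
clock: 2.12
position: [328.9, -444.4, 269.4]
tcp_rot: [0.0, 0.981, 0.193, 0.0]
contact_force: [0.2, 0.1, -0.8]
gripper_width: 60.0
grasp_force: 0.0
clock: 2.75
position: [440.5, -320.8, 269.4]
tcp_rot: [0.0, 0.981, 0.193, 0.0]
contact_force: [0.3, 0.4, 0.2]
gripper_width: 59.9
grasp_force: 0.0
clock: 3.38
position: [530.1, -221.2, 269.2]
tcp_rot: [-0.0, 0.981, 0.195, 0.0]
contact_force: [-0.3, -0.1, -0.1]
gripper_width: 59.8
grasp_force: 0.0
```

```bash
cat >> h.py <<'E'
from scipy.spatial.transform import Rotation
def rel(target):
    s=bot.sense();q=s['tcp_rot'];M=Rotation.from_quat(np.array(q)[[1,2,3,0]]).as_matrix()
    print('pos',s['position'],'F',s['contact_force'],'w',s['gripper_width'],'t',s['clock'],'units',M.T@(np.array(target)-s['position'])/30,'head',np.arctan2(M[1,0],M[0,0]))
E
python3 - <<'E'
from h import *
np.set_printoptions(precision=2,suppress=True)
rel([607,-135,270])
E
```

```text
pos [ 530.08 -221.17  269.17] F [-0.25 -0.07 -0.11] w 59.75984118069888 t 3.375 units [ 3.47 -1.68 -0.03] head 0.3916887180474983
```

```bash
python3 -m creep '[0.87,-0.42,0,0,0,0, 0.87,-0.42,0,0,0,0, 0.87,-0.42,0,0,0,0, 0.86,-0.42,0,0,0,0, 0,0,0,0,0,0]'
python3 - <<'E'
from h import *
np.set_printoptions(precision=2,suppress=True)
for c in('side','top'):
    im=bot.camera(c)
    p=proj(c,[607,-135,210]);x0=max(int(p[1])-70,0);y0=int(p[0])-70
    cv2.imwrite(f'pics/{c}1.png',cv2.resize(im[y0:y0+140,x0:x0+140,::-1],None,fx=4,fy=4));print(c,x0,y0)
    for n in('crank_axis','crank_knob'):
        for r in bot.mark_of(c,n)[:2]: print(n,round(r['conf'],2),np.array(r['location']),atz(c,r['location'],210))
    print(proj(c,[607,-135,210]),proj(c,[607,-135,232]),proj(c,[556,-116,210]))
rel([607,-135,200])
E
```

```text
clock: 4.0
position: [606.6, -136.2, 269.1]
tcp_rot: [-0.0, 0.981, 0.194, -0.0]
contact_force: [1.1, -0.7, 0.0]
gripper_width: 59.6
grasp_force: 0.0
side 158 94
crank_axis 0.83 [175.9 260.8] [ 553.8  -109.29  210.  ]
crank_knob 0.95 [167.7 228.7] [ 606.84 -126.93  210.  ]
[164.18 228.86] [154.76 228.22] [172.84 259.44]
top 212 100
crank_axis 0.94 [196.6 268. ] [ 556.42 -106.31  210.  ]
crank_knob 0.59 [167.4 281.1] [ 612.17 -131.8   210.  ]
[170.05 282.85] [167.29 283.47] [196.78 273.2 ]
pos [ 605.72 -137.83  269.45] F [-0.3  -0.32 -0.1 ] w 59.822164590263135 t 4.3 units [ 0.08 -0.07  2.31] head 0.3875299941335354
```

View pics/side1.png

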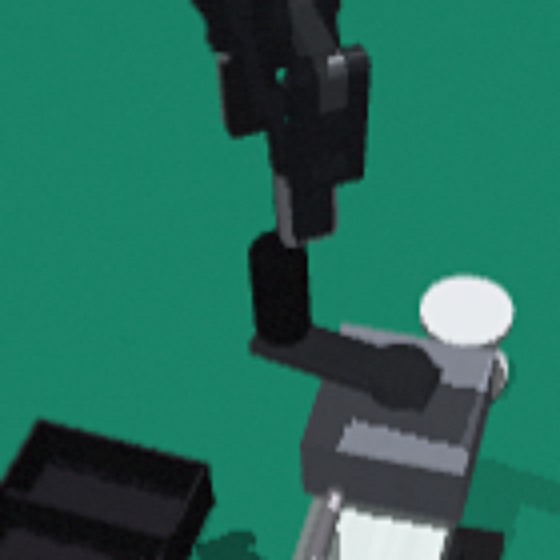

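View pics/top1.png

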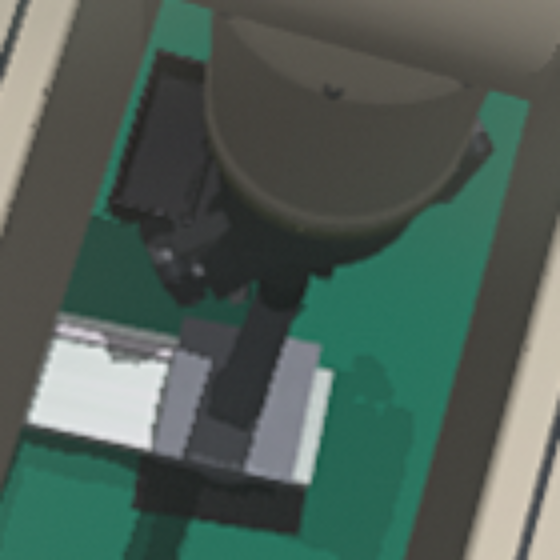

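Side crop: the knob's top is centred at about (227.5,154.5) full-frame and its middle near (228,166). That matches the projection of (607,-134), so I descend and grip.

```bash
python3 -m creep '[0.12,-0.12,0.6,0,0,0, 0,0,0.85,0,0,0, 0,0,0.85,0,0,0, 0,0,0,0,0,0, 0,0,0,0,0,0]'
python3 -m creep '[0,0,0,0,0,0,0,0,0,0,0,0,0,0,0,0,0,0,0,0,0,0,0,0,0,0,0,0,0,0]' 1
python3 - <<'E'
from h import *
np.set_printoptions(precision=2,suppress=True)
rel([607,-135,200]); print(bot.sense()['grasp_force'])
E
```

```text
clock: 4.92
position: [608.3, -132.1, 200.6]
tcp_rot: [0.0, 0.981, 0.193, 0.0]
contact_force: [0.4, 0.0, 0.9]
gripper_width: 59.6
grasp_force: 0.0
clock: 5.55
position: [609.2, -132.8, 201.8]
tcp_rot: [0.001, 0.981, 0.193, 0.001]
contact_force: [2.1, -3.6, 5.3]
gripper_width: 22.1
grasp_force: 59.2
pos [ 609.2  -132.76  201.84] F [ 2.13 -3.58  5.31] w 22.139547165849038 t 5.55 units [-0.1   0.04  0.06] head 0.38849913470871095
59.23370361328125
```

```bash
cat >> h.py <<'E'
H=0.3885
def rows(C,s,n,b=None,r=55):
    S=bot.sense();p=np.array(S['position'])[:2]-C
    ex=np.array([np.cos(H),np.sin(H)]);ey=np.array([np.sin(H),-np.cos(H)])
    bm=np.arctan2(p@ey,p@ex);F=np.array(S['contact_force'])[:2]
    b=bm if b is None else b
    er=np.cos(bm)*ex+np.sin(bm)*ey;et=-np.sin(bm)*ex+np.cos(bm)*ey
    print('beta',round(bm,3),'R',round(np.hypot(*p),1),'Ft',round(F@et,1),'Fr',round(F@er,1),'t',S['clock'])
    for k in range(0,n,5):
        a=b+s*np.arange(k,k+6);d=np.diff(np.c_[np.cos(a),np.sin(a)]*r/30,axis=0)
        print(round(a[0],2),[[round(float(x),2),round(float(y),2)] for x,y in d])
E
python3 -c "
from h import *
rows(np.array([556,-114]),.2,10)"
```

```text
beta 0.728 R 56.4 Ft 2.7 Fr 3.2 t 5.55
0.73 [[-0.27, 0.25], [-0.31, 0.19], [-0.34, 0.12], [-0.36, 0.05], [-0.37, -0.02]]
1.73 [[-0.35, -0.09], [-0.33, -0.16], [-0.29, -0.22], [-0.24, -0.28], [-0.18, -0.32]]
```

```bash
python3 -m creep '[-0.27,0.25,0,0,0,0, -0.31,0.19,0,0,0,0, -0.34,0.12,0,0,0,0, -0.36,0.05,0,0,0,0, -0.37,-0.02,0,0,0,0]'
python3 -c "
from h import *
rows(np.array([556,-114]),.2,10)"
```

```text
clock: 6.18
position: [570.7, -165.6, 201.8]
tcp_rot: [-0.001, 0.981, 0.194, 0.002]
contact_force: [6.0, 9.8, 6.8]
gripper_width: 22.9
grasp_force: 59.6
beta 1.682 R 53.6 Ft -8.5 Fr -7.8 t 6.175
1.68 [[-0.36, -0.08], [-0.34, -0.15], [-0.3, -0.21], [-0.25, -0.27], [-0.19, -0.31]]
2.68 [[-0.13, -0.34], [-0.06, -0.36], [0.01, -0.37], [0.09, -0.36], [0.16, -0.33]]
```

```bash
python3 -m creep '[-0.36,-0.13,0,0,0,0, -0.34,-0.18,0,0,0,0, -0.3,-0.22,0,0,0,0, -0.24,-0.28,0,0,0,0, -0.18,-0.32,0,0,0,0]'
python3 -c "
from h import *
rows(np.array([556,-114]),.2,10)
rows(np.array([556,-112]),.12,10)"
```

```text
clock: 6.8
position: [519.4, -151.0, 201.9]
tcp_rot: [0.0, 0.981, 0.194, 0.004]
contact_force: [16.5, 4.4, 0.3]
gripper_width: 22.5
grasp_force: 59.3
beta 2.738 R 52.0 Ft -8.7 Fr -14.7 t 6.8
2.74 [[-0.11, -0.35], [-0.04, -0.36], [0.04, -0.36], [0.11, -0.35], [0.17, -0.32]]
3.74 [[0.23, -0.28], [0.29, -0.23], [0.33, -0.17], [0.35, -0.1], [0.37, -0.03]]
beta 2.712 R 53.5 Ft -9.1 Fr -14.5 t 6.8
2.71 [[-0.08, -0.21], [-0.05, -0.21], [-0.03, -0.22], [-0.0, -0.22], [0.02, -0.22]]
3.31 [[0.05, -0.21], [0.08, -0.21], [0.1, -0.2], [0.12, -0.18], [0.14, -0.17]]
```

```bash
python3 -m creep '[-0.02,-0.24,0,0,0,0, -0.02,-0.22,0,0,0,0, -0.01,-0.22,0,0,0,0, 0.01,-0.22,0,0,0,0, 0.04,-0.22,0,0,0,0]'
python3 -c "
from h import *
rows(np.array([558,-112]),.12,10)"
```

```text
clock: 7.42
position: [504.6, -122.5, 201.8]
tcp_rot: [0.002, 0.981, 0.193, 0.001]
contact_force: [0.1, -8.1, 6.3]
gripper_width: 22.9
grasp_force: 59.7
beta -2.948 R 54.4 Ft -8.0 Fr 1.4 t 7.425
-2.95 [[0.06, -0.21], [0.08, -0.2], [0.1, -0.19], [0.13, -0.18], [0.15, -0.16]]
-2.35 [[0.17, -0.14], [0.18, -0.12], [0.2, -0.1], [0.21, -0.08], [0.21, -0.05]]
```

```bash
cat > chk.py <<'E'
import sys
from h import *
C=np.array([558,-112]);S=bot.sense();p=np.array(S['position'])[:2]-C;u=p/np.hypot(*p);F=np.array(S['contact_force'])[:2]
ft=F@np.array([u[1],-u[0]]);print('Ft',round(ft,1),'Fr',round(F@u,1));sys.exit(int(ft<-9.6))
E
python3 -m creep '[0.06,-0.21,0,0,0,0, 0.08,-0.2,0,0,0,0, 0.1,-0.19,0,0,0,0, 0.13,-0.18,0,0,0,0, 0.15,-0.16,0,0,0,0]' | head -2 && python3 chk.py && python3 -m creep '[0.17,-0.14,0,0,0,0, 0.18,-0.12,0,0,0,0, 0.2,-0.1,0,0,0,0, 0.21,-0.08,0,0,0,0, 0.21,-0.05,0,0,0,0]'
python3 -c "
from h import *
rows(np.array([558,-112]),.12,15)"
```

```text
clock: 8.05
position: [507.9, -90.2, 201.8]
Ft -7.8 Fr 0.5
clock: 8.68
position: [529.0, -65.1, 201.7]
tcp_rot: [0.001, 0.981, 0.193, -0.0]
contact_force: [-6.0, -5.8, 10.8]
gripper_width: 22.5
grasp_force: 60.0
beta -1.736 R 55.1 Ft -8.2 Fr -1.8 t 8.675
-1.74 [[0.22, -0.02], [0.22, 0.0], [0.22, 0.03], [0.21, 0.06], [0.2, 0.08]]
-1.14 [[0.19, 0.1], [0.18, 0.13], [0.16, 0.15], [0.14, 0.17], [0.12, 0.18]]
-0.54 [[0.1, 0.2], [0.08, 0.21], [0.05, 0.21], [0.03, 0.22], [-0.0, 0.22]]
```

```bash
python3 -m creep '[0.22,-0.02,-0.03,0,0,0, 0.22,0,0,0,0,0, 0.22,0.03,0,0,0,0, 0.21,0.06,0,0,0,0, 0.2,0.08,0,0,0,0]' | head -2 && python3 chk.py && python3 -m creep '[0.19,0.1,0,0,0,0, 0.18,0.13,0,0,0,0, 0.16,0.15,0,0,0,0, 0.14,0.17,0,0,0,0, 0.12,0.18,0,0,0,0]' | head -2 && python3 chk.py && python3 -m creep '[0.1,0.2,0,0,0,0, 0.08,0.21,0,0,0,0, 0.05,0.21,0,0,0,0, 0.03,0.22,0,0,0,0, 0,0.22,0,0,0,0]'
python3 -c "
from h import *
rows(np.array([558,-112]),.12,15)"
```

```text
clock: 9.3
position: [559.7, -56.6, 201.8]
Ft -8.7 Fr -3.3
clock: 9.93
position: [590.0, -66.6, 201.8]
Ft -7.1 Fr -1.8
clock: 10.55
position: [610.0, -92.2, 201.8]
tcp_rot: [-0.002, 0.981, 0.194, 0.0]
contact_force: [-3.7, 6.8, 7.3]
gripper_width: 22.4
grasp_force: 60.0
beta 0.024 R 55.6 Ft -7.7 Fr -1.1 t 10.55
0.02 [[-0.02, 0.22], [-0.04, 0.22], [-0.07, 0.21], [-0.09, 0.2], [-0.12, 0.19]]
0.62 [[-0.14, 0.17], [-0.16, 0.15], [-0.18, 0.13], [-0.19, 0.11], [-0.2, 0.09]]
1.22 [[-0.21, 0.06], [-0.22, 0.04], [-0.22, 0.01], [-0.22, -0.02], [-0.22, -0.04]]
```

```bash
python3 -m creep '[-0.02,0.22,0,0,0,0, -0.04,0.22,0,0,0,0, -0.07,0.21,0,0,0,0, -0.09,0.2,0,0,0,0, -0.12,0.19,0,0,0,0]' | head -2 && python3 chk.py && python3 -m creep '[-0.14,0.17,0,0,0,0, -0.16,0.15,0,0,0,0, -0.18,0.13,0,0,0,0, -0.19,0.11,0,0,0,0, -0.2,0.09,0,0,0,0]' | head -2 && python3 chk.py && python3 -m creep '[-0.21,0.06,0,0,0,0, -0.22,0.04,0,0,0,0, -0.22,0.01,0,0,0,0, -0.22,-0.02,0,0,0,0, -0.22,-0.04,0,0,0,0]'
python3 -c "
from h import *
rows(np.array([558,-112]),.12,15)"
```

```text
clock: 11.18
position: [612.2, -124.6, 201.8]
Ft -8.3 Fr -6.7
clock: 11.8
position: [596.1, -152.1, 201.8]
Ft -8.6 Fr -7.3
clock: 12.42
position: [567.3, -166.2, 201.9]
tcp_rot: [-0.001, 0.981, 0.194, 0.002]
contact_force: [7.1, 9.5, 2.1]
gripper_width: 22.5
grasp_force: 59.7
beta 1.79 R 55.0 Ft -8.6 Fr -8.1 t 12.425
1.79 [[-0.21, -0.06], [-0.2, -0.09], [-0.19, -0.11], [-0.18, -0.13], [-0.16, -0.15]]
2.39 [[-0.14, -0.17], [-0.12, -0.18], [-0.1, -0.2], [-0.07, -0.21], [-0.05, -0.21]]
2.99 [[-0.02, -0.22], [0.01, -0.22], [0.03, -0.22], [0.06, -0.21], [0.08, -0.2]]
```

```bash
python3 -m creep '[-0.2,-0.09,0,0,0,0, -0.19,-0.11,0,0,0,0, -0.19,-0.12,0,0,0,0, -0.18,-0.13,0,0,0,0, -0.16,-0.15,0,0,0,0]' | head -2 && python3 chk.py && python3 -m creep '[-0.14,-0.17,0,0,0,0, -0.12,-0.18,0,0,0,0, -0.09,-0.2,0,0,0,0, -0.07,-0.21,0,0,0,0, -0.05,-0.21,0,0,0,0]' | head -2 && python3 chk.py && python3 -m creep '[-0.01,-0.22,0,0,0,0, 0.01,-0.22,0,0,0,0, 0.04,-0.22,0,0,0,0, 0.06,-0.21,0,0,0,0, 0.08,-0.2,0,0,0,0]'
python3 -c "
from h import *
rows(np.array([558,-112]),.12,15)"
```

```text
clock: 13.05
position: [535.2, -161.7, 201.9]
Ft -8.3 Fr -5.1
clock: 13.68
position: [511.4, -140.7, 202.0]
Ft -7.9 Fr -8.8
clock: 14.3
position: [503.3, -110.2, 201.9]
tcp_rot: [0.002, 0.981, 0.193, 0.001]
contact_force: [5.7, -8.4, -0.9]
gripper_width: 22.4
grasp_force: 59.7
beta -2.72 R 54.7 Ft -8.2 Fr -6.0 t 14.3
-2.72 [[0.1, -0.19], [0.12, -0.18], [0.15, -0.17], [0.16, -0.15], [0.18, -0.13]]
-2.12 [[0.19, -0.1], [0.21, -0.08], [0.21, -0.05], [0.22, -0.03], [0.22, -0.0]]
-1.52 [[0.22, 0.02], [0.21, 0.05], [0.21, 0.08], [0.2, 0.1], [0.18, 0.12]]
```

```bash
python3 -m creep '[0.12,-0.18,0,0,0,0, 0.13,-0.18,0,0,0,0, 0.15,-0.17,0,0,0,0, 0.16,-0.15,0,0,0,0, 0.18,-0.13,0,0,0,0]' | head -2 && python3 chk.py && python3 -m creep '[0.19,-0.1,0,0,0,0, 0.21,-0.08,0,0,0,0, 0.21,-0.05,0,0,0,0, 0.22,-0.03,0,0,0,0, 0.22,0,0,0,0,0]' | head -2 && python3 chk.py && python3 -m creep '[0.22,0.02,0,0,0,0, 0.21,0.05,0,0,0,0, 0.21,0.08,0,0,0,0, 0.2,0.1,0,0,0,0, 0.18,0.12,0,0,0,0]'
python3 -c "
from h import *
rows(np.array([558,-112]),.12,15)"
```

```text
clock: 14.92
position: [513.7, -79.5, 201.8]
Ft -8.6 Fr -5.0
clock: 15.55
position: [539.3, -60.0, 201.8]
Ft -8.6 Fr -4.5
clock: 16.18
position: [571.1, -58.0, 201.8]
tcp_rot: [-0.0, 0.981, 0.193, -0.002]
contact_force: [-12.5, -3.2, 11.6]
gripper_width: 22.7
grasp_force: 60.2
beta -0.944 R 55.6 Ft -11.3 Fr -6.0 t 16.175
-0.94 [[0.17, 0.14], [0.15, 0.16], [0.13, 0.18], [0.11, 0.19], [0.09, 0.2]]
-0.34 [[0.06, 0.21], [0.04, 0.22], [0.01, 0.22], [-0.02, 0.22], [-0.04, 0.22]]
0.26 [[-0.07, 0.21], [-0.09, 0.2], [-0.12, 0.19], [-0.14, 0.17], [-0.16, 0.15]]
```

```bash
python3 -m creep '[0.17,0.14,0,0,0,0, 0.1,0.11,0,0,0,0]'; python3 chk.py
python3 -c "
from h import *
rows(np.array([558,-112]),.06,5)"
```

```text
clock: 16.42
position: [581.1, -61.4, 201.8]
tcp_rot: [-0.001, 0.981, 0.193, -0.002]
contact_force: [-13.2, 0.5, 12.1]
gripper_width: 22.8
grasp_force: 60.3
Ft -12.2 Fr -5.1
beta -0.754 R 55.6 Ft -12.2 Fr -5.1 t 16.425
-0.75 [[0.07, 0.08], [0.07, 0.09], [0.06, 0.09], [0.06, 0.09], [0.05, 0.1]]
```

```bash
python3 -m creep '[0.04,0.04,0,0,0,0,0,0,0,0,0,0]'|head -2; python3 chk.py;python3 -m creep '[0,0,0,0,0,0,0,0,0,0,0,0]'|head -2; python3 chk.py
python3 -c "
from h import *
rows(np.array([558,-112]),.06,5)"
```

```text
clock: 16.68
position: [582.6, -62.0, 201.8]
Ft -11.3 Fr -6.2
clock: 16.92
position: [582.6, -62.1, 201.8]
Ft -10.6 Fr -4.8
beta -0.725 R 55.7 Ft -10.6 Fr -4.8 t 16.925
-0.72 [[0.07, 0.08], [0.07, 0.09], [0.06, 0.09], [0.05, 0.1], [0.05, 0.1]]
```

```bash
python3 -m creep '[0,0,0,0,0,0,0,0,0,0,0,0,0,0,0,0,0,0]' 0.3|sed -n '1p;5,6p'; python3 -m creep '[0,0,-0.8,0,0,0, 0,0,-0.8,0,0,0, 0,0,-0.8,0,0,0, 0,0,0,0,0,0]'
python3 - <<'E'
from h import *
np.set_printoptions(precision=2,suppress=True)
for c in('side','top'):
    im=bot.camera(c); cv2.imwrite(f'pics/{c}2.png',im[:,:,::-1])
    for n,z in(('crank_axis',210),('crank_knob',210),('lock_axis',172),('lock_post',172)):
        for r in bot.mark_of(c,n)[:1]: print(n,round(r['conf'],2),np.array(r['location']),atz(c,r['location'],z))
rel([515.5,35,240]);print(bot.sense()['q'])
E
```

```text
clock: 17.3
gripper_width: 59.9
grasp_force: 0.0
clock: 17.8
position: [585.7, -62.3, 275.5]
tcp_rot: [0.001, 0.981, 0.193, 0.002]
contact_force: [1.2, -0.1, -0.3]
gripper_width: 59.5
grasp_force: 0.0
crank_axis 0.71 [175.9 261.1] [ 553.31 -109.3   210.  ]
crank_knob 0.75 [196.6 242.3] [582.53 -65.74 210.  ]
lock_axis 0.85 [259.1 237.6] [587.74  22.65 172.  ]
lock_post 0.76 [265.7 290.5] [509.9   32.84 172.  ]
crank_axis 0.68 [198.4 272.4] [ 552.95 -114.47  210.  ]
crank_knob 0.59 [183.6 248.7] [581.49 -70.4  210.  ]
lock_axis 0.76 [183.1 205.5] [590.94  16.3  172.  ]
lock_post 0.92 [221.7 194.8] [514.6   35.88 172.  ]
pos [584.19 -62.06 272.66] F [-0.81 -0.09 -0.08] w 59.886925105118884 t 18.3 units [-0.89 -3.86  1.09] head 0.38879629945629135
[-0.19  0.09  1.48  0.    1.58  0.99]
```

```bash
python3 -m creep '[-0.22,-0.97,0,0,0,0, -0.22,-0.97,0,0,0,0, -0.22,-0.97,0,0,0,0, -0.22,-0.95,0,0,0,0]'|head -2; python3 -m creep '[0,0,0.2,0,0,-1, 0,0,0.2,0,0,-1, 0,0,0.2,0,0,-1, 0,0,0.2,0,0,-1, 0,0,0,0,0,-1]'|head -2; python3 -m creep '[0,0,0,0,0,-1, 0,0,0,0,0,0]'
python3 - <<'E'
from h import *
np.set_printoptions(precision=2,suppress=True)
im=bot.camera('side'); cv2.imwrite(f'pics/side3.png',cv2.resize(im[200:320,200:340,::-1],None,fx=4,fy=4))
r=bot.mark_of('side','lock_post');print([(x['conf'],atz('side',x['location'],172)) for x in r])
rel([515,34.5,168]);print(bot.sense()['q'],proj('side',[515,34.5,187]),proj('side',[515,34.5,153]))
E
```

```text
clock: 18.8
position: [515.4, 35.8, 273.1]
clock: 19.42
position: [515.7, 35.0, 248.5]
clock: 19.68
position: [516.0, 35.0, 249.1]
tcp_rot: [-0.0, 0.874, 0.487, 0.0]
contact_force: [0.0, -0.1, 0.8]
gripper_width: 59.8
grasp_force: 0.0
[(0.83, array([513.33,  34.01, 172.  ]))]
pos [516.08  35.02 249.2 ] F [ 0.02 -0.13  0.53] w 59.608299040932586 t 19.775 units [-0.03 -0.02  2.71] head 1.0146560208700068
[-0.03 -0.1   1.7  -0.    1.54  0.52] [261.64 287.84] [272.77 286.14]
```

View pics/side3.png

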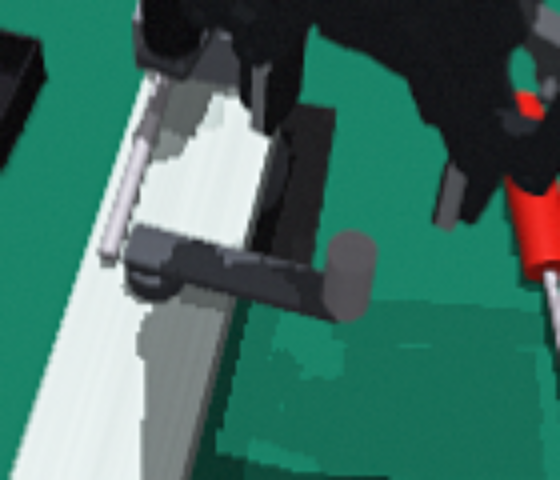

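The crop shows the post's top at about (352,243), full-frame (288,261). This matches the projection of (515,34.5), and the open fingers straddle it. Descending and pinching.

```bash
python3 -m creep '[-0.03,0,0.9,0,0,0, 0,0,0.9,0,0,0, 0,0,0.85,0,0,0, 0,0,0,0,0,0]'; python3 -m creep '[0,0,0,0,0,0, 0,0,0,0,0,0, 0,0,0,0,0,0, 0,0,0,0,0,0]' 1
python3 - <<'E'
from h import *
np.set_printoptions(precision=3,suppress=True)
# arc: pivot relative to tcp in tool frame, per-row shift for turn of 6 deg about pivot
s=bot.sense();p=np.array(s['position'])[:2]
yd=np.array([.22,.9755]);L=np.array([558,-112])+130*yd
M=Rotation.from_quat(np.array(s['tcp_rot'])[[1,2,3,0]]).as_matrix()
for L in (L,np.array([587,14.5])):
    v=p-L;print('L',L,'r',np.hypot(*v),'lever',np.arctan2(-yd[0]*0+0,1)+ (np.arctan2(yd[0],-yd[1])-np.arctan2(v[1],v[0])))
    a=-np.radians(6);Rz=np.array([[np.cos(a),-np.sin(a)],[np.sin(a),np.cos(a)]])
    v=v/np.hypot(*v)*75;d=Rz@v-v;print('row units',M.T@np.r_[d,0]/30)
E
```

```text
clock: 20.27
position: [513.9, 34.3, 167.4]
tcp_rot: [-0.001, 0.874, 0.486, -0.002]
contact_force: [0.0, 0.2, 0.3]
gripper_width: 59.6
grasp_force: 0.0
clock: 20.78
position: [515.1, 35.0, 171.5]
tcp_rot: [-0.001, 0.873, 0.487, -0.0]
contact_force: [-10.9, 2.9, 10.7]
gripper_width: 15.8
grasp_force: 58.5
L [586.6    14.815] r 74.32418226430673 lever 0.05280739825012848
row units [ 0.255 -0.059  0.   ]
L [587.   14.5] r 74.79486949997421 lever 0.05541082942967712
row units [ 0.255 -0.058  0.   ]
```

```bash
python3 -m creep '[0.255,-0.055,0,0,0,1, 0.255,-0.055,0,0,0,1, 0.255,-0.055,0,0,0,1, 0.255,-0.055,0,0,0,1, 0.255,-0.055,0,0,0,1]'
cat > lev.py <<'E'
from h import *
s=bot.sense();v=np.array(s['position'])[:2]-[587,14.6];u=v/np.hypot(*v);F=np.array(s['contact_force'])[:2]
print('lever',(np.arctan2(.22,-.9755)-np.arctan2(v[1],v[0])),'r',np.hypot(*v),'Fr',F@u,'Ft',F@np.array([u[1],-u[0]]),s['q'][5],s['clock'])
E
python3 lev.py
```

```text
clock: 21.4
position: [535.3, 68.9, 171.5]
tcp_rot: [-0.001, 0.97, 0.243, -0.0]
contact_force: [-10.0, 5.0, 9.8]
gripper_width: 16.2
grasp_force: 58.5
lever 0.5874076488890614 r 74.96864014113582 Fr 10.497659036706434 Ft -3.7900527258735397 1.1112402756305373 21.4
```

```bash
python3 -m creep '[0.255,-0.055,0,0,0,1, 0.255,-0.055,0,0,0,1, 0.255,-0.055,0,0,0,1, 0.255,-0.055,0,0,0,1, 0.255,-0.055,0,0,0,1]'
python3 lev.py
python3 -m creep '[0.255,-0.055,0,0,0,1, 0.255,-0.055,0,0,0,1, 0,0,0,0,0,0]'
python3 lev.py
```

```text
clock: 22.02
position: [569.8, 87.8, 171.6]
tcp_rot: [-0.001, 1.0, -0.016, 0.0]
contact_force: [-6.4, 7.2, 7.1]
gripper_width: 16.1
grasp_force: 58.4
lever 1.118817580762846 r 75.17632673408129 Fr 8.47134683660001 Ft -4.593632415891836 1.6651768332369252 22.025
clock: 22.4
position: [586.3, 89.8, 171.6]
tcp_rot: [-0.002, 0.993, -0.12, 0.001]
contact_force: [-1.4, 8.1, 4.3]
gripper_width: 15.9
grasp_force: 58.6
lever 1.339096882852011 r 75.21421087969901 Fr 8.077909879378055 Ft -1.3470628427077753 1.8745830375939745 22.4
```

```bash
python3 -m creep '[0.15,-0.03,0,0,0,0.5, 0.1,-0.02,0,0,0,0.2, 0,0,0,0,0,0]'|sed -n 1,2p
python3 lev.py
python3 -m creep '[0,0,0,0,0,0,0,0,0,0,0,0,0,0,0,0,0,0]' 0.35|sed -n '1,2p;4,6p'
python3 -m creep '[0,0,-0.7,0,0,0, 0,0,-0.8,0,0,0, 0,0,-0.9,0,0,0, 0,0,-0.9,0,0,0, 0,0,0,0,0,0]'
python3 - <<'E'
from h import *
np.set_printoptions(precision=2,suppress=True)
im=bot.camera('side'); cv2.imwrite(f'pics/side4.png',im[:,:,::-1]); bot.camera('top')
for c in('side','top'):
  for n,z in(('lock_axis',172),('lock_post',172),('spool',0),('driver',0),('parts_tray',0)):
    for r in bot.mark_of(c,n)[:1]: print(c,n,round(r['conf'],2),atz(c,r['location'],z))
E
```

```text
clock: 22.78
position: [591.3, 89.7, 171.5]
lever 1.4063126933492145 r 75.26576694919314 Fr 8.453764184401242 Ft -17.401942420422014 1.9449218223194475 22.775
clock: 23.15
position: [593.3, 87.0, 169.9]
contact_force: [0.0, -0.7, -0.2]
gripper_width: 55.4
grasp_force: 0.0
clock: 23.78
position: [594.8, 87.2, 273.5]
tcp_rot: [-0.001, 0.988, -0.156, 0.003]
contact_force: [-0.2, 1.2, -0.1]
gripper_width: 55.7
grasp_force: 0.0
side lock_axis 0.91 [589.32  16.05 172.  ]
side lock_post 0.85 [592.25  88.9  172.  ]
side spool 0.53 [ 519.18 -265.12    0.  ]
side driver 0.8 [403.31 -56.31   0.  ]
side parts_tray 0.56 [ 727.94 -115.41    0.  ]
top lock_axis 0.75 [586.02   7.9  172.  ]
top lock_post 0.91 [584.55  86.06 172.  ]
top spool 0.68 [ 514.9  -269.35    0.  ]
top parts_tray 0.67 [ 727.03 -129.49    0.  ]
```

View pics/side4.png

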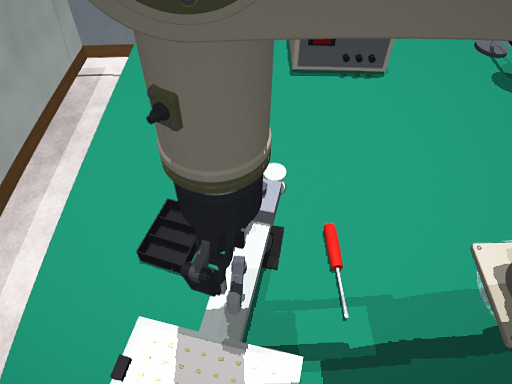

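The lever stands along the beam, with its post at about (235,300), and 17 N confirmed it was at its stop. The driver, spool and tray look undisturbed and the hand is clear, so I am handing in.

```bash
python3 -c "
from cell import bot
print(bot.close_job())"
```

```text
the job is handed in; nothing more can be done
None
```

I cranked the leg down until the knob needed about 4.5 N more push than with the foot free (my estimates ran from about 4 to 5.5 N). I then swung the lock lever to its stop (about 1.4 rad), lifted the hand clear with the loose things undisturbed, and handed the job in at about 24 s; the verdict was not shown.

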